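Hold a bisque beaker over the bowl in glazing tongs

ROBOT

A 6-joint arm with a two-finger parallel gripper is mounted at the origin on the work surface. World frame = base frame: x ahead of the robot, y to its left, z up, the work surface at z = 0. Lengths are in m, angles in rad, forces in N, time in s.
With the tool pointing down it reaches from about 0.275 to 0.725 m from the base axis. Payload 15.9 kg.
Tool frame: the origin (TCP) lies midway between the tips of the shut fingers; the grasp point (between the pads) lies 19 mm behind it (arm.grip_depth is the distance from the TCP to the grasp point, in m); z points along the fingers, y is the line along which they close (so a half turn about z gives the same grasp; the last joint's range is limited). The gripper opens to 85 mm and grips with 20 to 120 N. Pads are 22 mm wide; open, the fingers measure 114 mm over their backs; the gripper's body (76 mm by 85 mm) begins 54 mm behind the grasp point. The pads swing forward as they close: fully open they stand 13 mm farther back than shut.
Start: joints at [-1.308, 0.213, -0.034, 1.323, 0, 1.571], TCP at [0.13, -0.483, 0.231] pointing down, gripper open.
Joint ranges: [-2.98, 2.98], [-0.74, 1.72], [-1.14, 1.35], [-2.1, 2.04], [-1.57, 1.44], [-3.14, 3.14]. Speed limits (rad/s): [1.89, 1.89, 2.39, 2.57, 3.14, 3.14].

INTERFACE

Orientations are given as a 3x3 rotation matrix whose columns are the frame's x, y, z axes.
In Python, from station import arm, imaging gives the robot as it stands.
- The arm moves only by the tool play_rows, never from a script. Its argument "motion" is a list of rows, each a list of 4 numbers: the shift along the tool's x, y, z in m, then the turn about the tool's z in degrees. A call has exactly 5 rows; each row is the pose to reach, as a shift and turn from the pose commanded when the call began, along the tool's axes at that moment; what a row does not reach only later rows make up. A row lasts 1/12 s, in which the tool goes at most 41.7 mm and 7.16 degrees, less where a joint would pass 70% of its speed; a pose out of reach is approached as far as the arm can. A call with a gripper value outside its range is refused whole. "grip" is the finger opening in m, from 0 to 0.0854, set as the call begins (left out, the last holds). The fingers move at their own pace and stop on an object; the grip force is fixed at half the most. Time passes only in rows, so rows that repeat a pose let the fingers close, or fill a call up. It gives the time, the measured TCP pose, the force, the opening and the grip force at its end, in the units of the state.
- arm.state(): the state, without advancing time (a new reading comes with each control period).
- imaging.capture(name): name is "side" or "top" or "wrist"; returns (picture, depth): 384x512x3 uint8, red, green, blue; 384x512 float32, m along the optical axis (not along the pixel's ray), 0 where there is no reading.
- imaging.camera_params(name): a dict with "fx", "fy", "cx", "cy" (pixels), "extrinsics" (4x4, takes a point from camera to world coordinates). Camera axes: x right, y down, z forward; pixel columns grow to the right and rows downward; lengths in m; the calibration is good to about 2 mm. A picture is of the moment at which its call begins: read the wrist's pose just before it. camera_params takes no time and is no camera call; for the wrist camera it gives the pose at the moment of the call.
- arm.close_job(): hands the job in; it is judged then, once.
Trained networks look in the newest picture that a camera, given by its name, has taken for a name from the list of things; names that differ only in an ending like _2 or _b are one class to them, and where a whole thing is asked for, a point or a joint stands for the part that bears it (a point fixed in the world has none). Each returns a list of dicts, best first, with "p" (0 to 1); they miss things now and then, are a little off and sometimes report something else, mostly with a low value. They report only what shows in the picture. A call takes as long as a camera call. They do not tell look-alikes from the thing itself.
- imaging.spot_in(camera, label): "xy" ([column, row] in pixels, amid what is visible of it).
- imaging.cut_out(camera, label): "mask" (384x512 bool, what is visible of it) and "xy" ([column, row] in pixels, amid what is visible of it).
- imaging.mark_of(camera, label): "xy" ([column, row] in pixels: a listed point, or the origin of a listed thing).
The state is a dict: "time": time; "joints": joint angles; "qvel": joint speeds; "effort": joint torques, N m; "tool_pos": TCP position; "orientation": TCP orientation; "contact_force": force on the tool from outside, world axes, zero at the start; "torque": the same for the moment, N m; "gripper_width": finger opening in m; "finger_force": force on a finger pad.
Only numpy, scipy, OpenCV 4.12 (cv2) and the standard library are available. Lean on these libraries where they do the work, as an engineer would, in place of code of your own. Each camera call takes 0.05 s, during which the arm holds its last target. There are 200 camera calls.

TASK

The little bisque beaker is about to have glaze poured over it and must not be touched by the robot's own fingers: take up the steel tongs, close their jaws on the beaker and lift it off the tiles. Carry it to the ochre bowl and finish while holding it there in the tongs, upright and still, over the middle of the bowl with its foot about a hand's breadth above the rim and nothing touching the bowl. Leave the bowl, the jug, the shallow bisque dish, the scraper and the rib where they stand.

Things in the scene. Friction and masses are not known exactly. Their poses are not given: they have to be found in the camera images.
- tongs: Sprung steel tongs lying flat, 267 mm long, 24 mm high (strip on edge), 0.12 kg, balanced near the origin. Origin: underside, midway between the two black rubber grip sleeves; +x runs to the jaws, z up. Arms hinge at x -120 mm on a round bow ending at x -137 mm; both swing equally and are sprung open.
- tongs_grips (a point): Midway between the rubber sleeves, 12 mm above the tongs' origin; axes as the tongs. Sleeves span x -40 to 40 mm, 24 mm high; over their outer faces 58 mm at rest, 38 mm (and parallel) when the jaws hold a 42 mm round. The spring pushes each sleeve out with 10 N at rest, 14 N there; only grip above that (25 to 50 N) squeezes the piece, with half the excess.
- tongs_jaws (a point): Middle of the round that the jaws hold, 110 mm ahead of the tongs' origin and 12 mm up; axes as the tongs. Two shallow scallops face each other across y, 24 mm high, spanning x -18 to 20 mm from here, 80 mm apart at rest; overall 88 mm wide. They close when the sleeves are squeezed together across y: 1 mm at the sleeves is about 1.9 mm here.
- beaker: The piece: a plain straight-sided bisque (unglazed fired clay, pale pinkish buff) beaker standing upright on the bench, no handle, 42 mm outside diameter, 52 mm high, wall 3.5 mm, about 0.05 kg. Origin: centre of its underside, z up along its axis. A good place to clasp it is 10 to 34 mm above its foot, the sides are straight above 10 mm.
- bowl: Glazed ochre round bowl, empty, standing on the bench: 180 mm across the rim, 65 mm high, 0.6 kg. Origin: centre of its underside, z up. One of bowl and beaker stands left of the tongs, the other right.
- dish: Bystander: shallow flared bisque dish of the same clay as the beaker, 92 mm across and 26 mm high. Origin: centre of its underside.
- jug: Bystander: empty blue plastic jug, about 120 mm across and 190 mm high, with a handle on one side (local +y, reaching 105 mm from the axis). Origin: centre of its underside.
- scraper: Bystander: flat steel scraper with a wooden handle, 220 mm long along its x, 52 mm wide, 18 mm high. Origin: on its underside at about mid-length; the handle lies to -x.
- rib: Bystander: small flat wooden throwing rib, 100 mm by 56 mm, 6 mm thick. Origin: centre of its underside.
Mind the look-alikes: they are no part of the job. What is shaped like the beaker but turquoise is not meant. Of the things that look like the bowl, the smaller one is meant.

How it is judged:
By the outcome, as a careful person would: the job done as asked, in the order asked, and still so for the second after the job is handed in, while the arm keeps its last pose, push and grip.
It also fails if it takes over 48 s, if anything falls off the work surface, if the arm or the gripper's body presses on something with over 40 N, if the wrist force passes 120 N, or if a joint passes its speed limit or range.

## Working session

There is one attempt and no reset: what is moved stays moved. The work goes in short steps, Python scripts to look and compute and a tool call to move; the robot and the scene stay as the last step left them, time stands still between calls to the robot, and variables do not carry over. Pictures are saved under pics/ and viewed, at most 10 in all, crops included, and the job is handed in when it is done.

Besides the shell and the picture viewer there is one more tool, called after ">>>" as name(argument=value, ...), one argument or row to a line, values as JSON. play_rows: Moves the arm, as the interface text tells. Its arguments: {"type":"object","properties":{"motion":{"type":"array","items":{"type":"array","items":{"type":"number"}}},"grip":{"type":"number"}},"required":["motion"]}

```bash
mkdir -p pics; ls; cat > h.py <<'E'
import numpy as np, cv2
from station import arm, imaging
def w(cam,uv,d,P=None):
    P=P or imaging.camera_params(cam); u,v=uv
    c=np.array([(u-P['cx'])/P['fx']*d,(v-P['cy'])/P['fy']*d,d,1]); return (np.array(P['extrinsics'])@c)[:3]
def onz(cam,uv,z,P=None):
    a=w(cam,uv,0,P);b=w(cam,uv,1,P); return a+(b-a)*(z-a[2])/(b[2]-a[2])
def cloud(cam,mask,depth,P=None):
    P=P or imaging.camera_params(cam); v,u=np.nonzero(mask&(depth>0)); d=depth[v,u]
    c=np.stack([(u-P['cx'])/P['fx']*d,(v-P['cy'])/P['fy']*d,d,np.ones_like(d)]); return (np.array(P['extrinsics'])@c)[:3].T
E
python3 - <<'E'
from h import *
ims=[]
for c in ['top','side']:
    p,d=imaging.capture(c); np.save(f'pics/{c}_d.npy',d); np.save(f'pics/{c}_p.npy',p); cv2.imwrite(f'pics/{c}0.png',p[:,:,::-1])
    for n in ['tongs','beaker','bowl','dish','jug']:
        for r in imaging.cut_out(c,n)[:4]:
            m=r['mask']; q=cloud(c,m,d); 
            print(c,n,round(r['p'],2),np.round(r['xy']),m.sum(),np.round(np.median(q,0),3),np.round(np.percentile(q,2,0),3),np.round(np.percentile(q,98,0),3))
for n in ['tongs','tongs_grips','tongs_jaws']:
    for r in imaging.mark_of('top',n)[:2]: print(n,r) if 0 else None
E
```

```text
pics
top tongs 0.78 [248. 203.] 108 [ 0.494 -0.015  0.024] [ 0.452 -0.078  0.002] [0.609 0.001 0.031]
top beaker 0.68 [351. 184.] 177 [ 0.553 -0.323  0.03 ] [ 0.531 -0.339  0.002] [ 0.569 -0.301  0.057]
top beaker 0.53 [342. 155.] 194 [ 0.642 -0.308  0.03 ] [ 0.619 -0.325  0.002] [ 0.658 -0.286  0.056]
top bowl 0.83 [137. 168.] 2499 [0.602 0.345 0.028] [0.513 0.258 0.003] [0.672 0.415 0.068]
top bowl 0.74 [124. 276.] 6344 [0.262 0.355 0.041] [0.148 0.227 0.006] [0.377 0.454 0.096]
top dish 0.59 [237. 114.] 586 [0.782 0.028 0.01 ] [ 0.738 -0.012  0.   ] [0.819 0.07  0.031]
top jug 0.84 [432. 181.] 2434 [ 0.551 -0.55   0.121] [ 0.477 -0.599  0.005] [ 0.634 -0.486  0.193]
side tongs 0.68 [240. 211.] 1084 [ 0.476 -0.032  0.01 ] [ 0.355 -0.08  -0.004] [0.607 0.015 0.025]
side beaker 0.55 [278. 264.] 271 [ 0.548 -0.332  0.035] [ 0.529 -0.344  0.007] [ 0.568 -0.303  0.053]
side beaker 0.53 [303. 258.] 254 [ 0.636 -0.316  0.034] [ 0.617 -0.329  0.005] [ 0.654 -0.287  0.053]
side bowl 0.76 [251. 137.] 1030 [0.591 0.369 0.037] [0.511 0.248 0.001] [0.669 0.418 0.065]
side bowl 0.58 [176. 136.] 1868 [0.272 0.397 0.052] [0.184 0.215 0.003] [0.373 0.46  0.093]
side dish 0.53 [320. 188.] 366 [0.778 0.041 0.012] [ 0.735 -0.015  0.   ] [0.816 0.07  0.027]
side jug 0.86 [293. 312.] 4037 [ 0.543 -0.549  0.124] [ 0.477 -0.602  0.002] [ 0.636 -0.487  0.19 ]
side jug 0.47 [329. 226.] 368 [ 0.753 -0.187  0.005] [ 0.712 -0.225 -0.001] [ 0.796 -0.145  0.01 ]
```

View pics/top0.png

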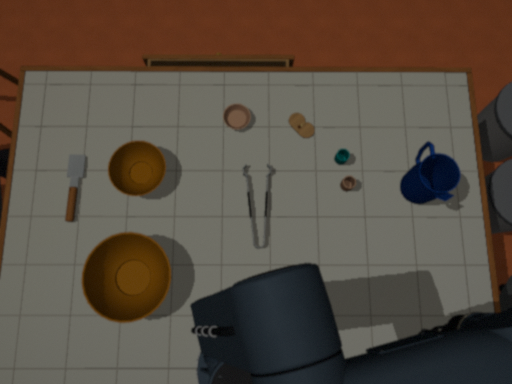

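```bash
python3 - <<'E'
from h import *
p=np.load('pics/top_p.npy'); c=np.hstack([cv2.resize(p[y:y+100,x:x+100],(390,390),interpolation=cv2.INTER_CUBIC) for x,y in [(300,120),(200,160)]])
cv2.imwrite('pics/crop1.png',c[:,:,::-1])
imaging.capture('top')
for cam in ['top','side']:
  for n in ['tongs','tongs_grips','tongs_jaws']:
    for r in imaging.mark_of(cam,n)[:2]: print(cam,n,round(r['p'],2),np.round(r['xy'],1),np.round(onz(cam,r['xy'],0 if n=='tongs' else .012),4))
print(arm.state())
E
```

```text
top tongs 0.73 [417.6 192.1] [ 0.5288 -0.5506  0.    ]
top tongs 0.72 [255.7 205.9] [ 0.4829 -0.0332  0.    ]
top tongs_grips 0.57 [256.  204.2] [ 0.486  -0.0339  0.012 ]
top tongs_jaws 0.65 [254.4 171.6] [ 0.5921 -0.029   0.012 ]
side tongs 0.77 [244.6 208. ] [ 0.4959 -0.0333  0.    ]
side tongs_grips 0.98 [241.  206.2] [ 0.4833 -0.0354  0.012 ]
side tongs_jaws 0.86 [273. 202.] [ 0.5958 -0.0314  0.012 ]
{'time': 1.1, 'joints': array([-1.30801079e+00,  2.12890559e-01, -3.44144225e-02,  1.32347966e+00,
        8.41858501e-06,  1.57078508e+00]), 'qvel': array([-0.00029317,  0.0008038 , -0.00176746, -0.00010743,  0.00074955,
        0.00047103]), 'effort': array([-1.06966679e-04, -6.85960150e+01,  4.87330413e+01,  1.67241746e-03,
       -8.07165407e-06, -2.24380280e-06]), 'tool_pos': array([ 0.12988512, -0.48282256,  0.23130483]), 'orientation': array([[ 9.65667199e-01,  2.59782332e-01,  1.11641847e-05],
       [ 2.59782333e-01, -9.65667199e-01, -9.09389538e-06],
       [ 8.41845360e-06,  1.16819344e-05, -1.00000000e+00]]), 'contact_force': array([ 0.21402505, -0.39309508,  1.20687684]), 'torque': array([ 0.03652455, -0.06341843, -0.0065824 ]), 'finger_force': 0.0, 'gripper_width': 0.08540674946701289}
```

View pics/crop1.png

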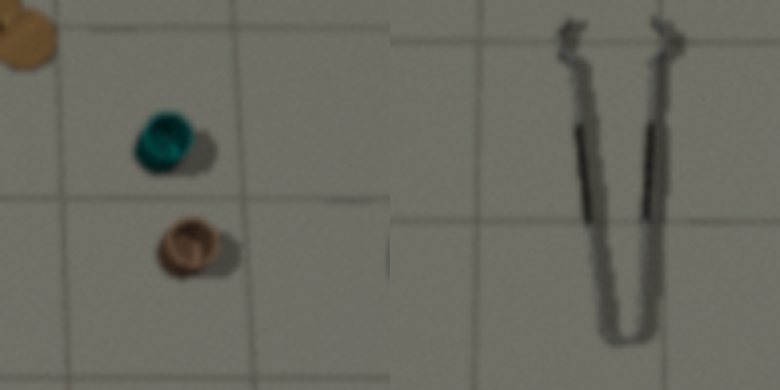

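The top view shows bisque beaker candidates at (349,184), which is buff, and (342,157), which is turquoise. The crop confirms the buff one at (349,184) is meant. The bowls are at (137,168), small, and (126,278), large, and I want the small one. The tongs' grips are at about (256,204), with the jaws pointing up in the image (+x) at (257,172).

>>> play_rows(
  motion=[
    [0.033,-0.025,0,0],
    [0.066,-0.049,0,0],
    [0.1,-0.074,0,0],
    [0.133,-0.099,0,0],
    [0.167,-0.124,0,0],
  ],
  grip=0.085,
)

```text
time: 1.52
tool_pos: [0.259, -0.3187, 0.2314]
orientation: [[0.966, 0.259, 0.0], [0.259, -0.966, -0.0], [0.0, 0.0, -1.0]]
contact_force: [1.8, -0.3, 0.1]
gripper_width: 0.0848
finger_force: 0.0
```

```bash
python3 - <<'E'
from h import *
s=arm.state(); R=s['orientation']
print(s['time'],np.degrees(s['joints'][[0,5]]),s['tool_pos'],np.degrees(np.arctan2(R[1,0],R[0,0])))
# bowl + beaker fits from saved top depth
d=np.load('pics/top_d.npy'); P=imaging.camera_params('top')
q=cloud('top',np.ones_like(d,bool),d)
from scipy.optimize import least_squares
def fit(c,rr,z0,z1,r0):
    k=q[(np.hypot(*(q[:,:2]-c).T)<rr)&(q[:,2]>z0)&(q[:,2]<z1)]
    f=least_squares(lambda a:np.hypot(k[:,0]-a[0],k[:,1]-a[1])-a[2],[*c,r0],loss='soft_l1',f_scale=.003)
    print(len(k),f.x)
fit((.59,.34),.11,.058,.072,.088)
fit((.55,-.322),.035,.046,.06,.02)
fit((.637,-.307),.035,.046,.06,.02)
E
```

```text
1.5167 [-50.89923761 114.08621073] [ 0.25901747 -0.31868157  0.23140087] 15.014554849105078
416 [0.59032436 0.33321064 0.08549432]
56 [ 0.55084942 -0.32045388  0.01903223]
55 [ 0.6391544  -0.30578162  0.01922557]
```

>>> play_rows(
  motion=[
    [0.032,-0.024,0,-7],
    [0.065,-0.048,0,-14],
    [0.097,-0.073,0,-21],
    [0.13,-0.097,0,-28],
    [0.162,-0.121,0,-35],
  ],
)

```text
time: 1.93
tool_pos: [0.3843, -0.1595, 0.2316]
orientation: [[0.637, 0.771, 0.001], [0.771, -0.637, -0.0], [0.0, 0.001, -1.0]]
contact_force: [-0.3, -1.4, 0.7]
gripper_width: 0.0852
finger_force: 0.0
```

>>> play_rows(
  motion=[
    [0.032,-0.001,0,-7],
    [0.065,-0.002,0,-14],
    [0.097,-0.003,0,-21],
    [0.13,-0.004,0,-28],
    [0.162,-0.004,0,-35],
  ],
)

```text
time: 2.35
tool_pos: [0.4852, -0.0329, 0.2314]
orientation: [[0.08, 0.997, 0.0], [0.997, -0.08, 0.0], [0.0, 0.0, -1.0]]
contact_force: [-0.3, 0.1, 0.1]
gripper_width: 0.0853
finger_force: 0.0
```

>>> play_rows(
  motion=[
    [0,0,0,-7],
    [0,0,0,-14],
    [0,0,0,-21],
    [0,0,0,-28],
    [0,0,0,-35],
  ],
)

```text
time: 2.77
tool_pos: [0.4844, -0.0345, 0.2312]
orientation: [[-0.506, 0.862, -0.0], [0.862, 0.506, 0.0], [0.0, -0.0, -1.0]]
contact_force: [-0.5, -0.2, -0.7]
gripper_width: 0.0854
finger_force: 0.0
```

>>> play_rows(
  motion=[
    [0,0,0,-7],
    [0,0,0,-14],
    [0,0,0,-21],
    [0,0,0,-28],
    [0,0,0,-35],
  ],
)

```text
time: 3.18
tool_pos: [0.4844, -0.0346, 0.2313]
orientation: [[-0.909, 0.416, -0.0], [0.416, 0.909, 0.0], [0.0, 0.0, -1.0]]
contact_force: [-0.1, -0.4, 0.9]
gripper_width: 0.0853
finger_force: 0.0
```

>>> play_rows(
  motion=[
    [0,0,0,-7],
    [0,0,0,-14],
    [0,0,0,-21],
    [0,0,0,-27],
    [0,0,0,-27],
  ],
)

```text
time: 3.6
tool_pos: [0.4844, -0.0346, 0.2313]
orientation: [[-0.999, -0.041, 0.0], [-0.041, 0.999, 0.0], [-0.0, -0.0, -1.0]]
contact_force: [0.5, -0.0, -0.3]
gripper_width: 0.0849
finger_force: 0.0
```

```bash
python3 - <<'E'
from h import *
s=arm.state(); R=s['orientation']; P=imaging.camera_params('wrist')
print(s['time'],np.degrees(s['joints'][[0,5]]),s['tool_pos'],np.degrees(np.arctan2(R[1,0],R[0,0])))
p,d=imaging.capture('wrist'); cv2.imwrite('pics/w1.png',p[:,:,::-1]); np.save('pics/w1_d.npy',d)
for n in ['tongs','tongs_grips','tongs_jaws']:
    for r in imaging.mark_of('wrist',n)[:2]: print(n,round(r['p'],2),np.round(r['xy'],1),np.round(onz('wrist',r['xy'],0 if n=='tongs' else .012,P),4))
q=cloud('wrist',np.ones_like(d,bool),d,P); k=q[(q[:,2]>.017)&(q[:,2]<.032)&(abs(q[:,0]-.485)<.16)&(abs(q[:,1]+.034)<.07)]
for x in np.arange(.34,.63,.02):
    j=k[abs(k[:,0]-x)<.006]
    if len(j): L=j[j[:,1]>-.034][:,1];Rr=j[j[:,1]<=-.034][:,1]; print(round(x,2),len(j),*(np.round([a.min(),np.median(a),a.max()],4) if len(a) else 0 for a in (L,Rr)), np.round(np.median(j[:,2]),4))
E
```

```text
3.6 [-4.08816433 -6.44700495] [ 0.48437864 -0.03461922  0.23132567] -177.64115938115995
0.36 106 [-0.0337 -0.0272 -0.0236] [-0.0565 -0.0534 -0.0347] 0.0246
0.38 73 [-0.0252 -0.0236 -0.0213] [-0.0581 -0.0561 -0.055 ] 0.0242
0.4 70 [-0.023  -0.0214 -0.019 ] [-0.0589 -0.0576 -0.0558] 0.0241
0.42 68 [-0.0207 -0.0192 -0.0178] [-0.0606 -0.0585 -0.0573] 0.0241
0.44 66 [-0.0184 -0.0169 -0.0142] [-0.0614 -0.0601 -0.0581] 0.0241
0.46 113 [-0.0171 -0.0143 -0.0108] [-0.0646 -0.061  -0.0587] 0.0247
0.48 105 [-0.0148 -0.0121 -0.0082] [-0.0655 -0.0629 -0.0596] 0.0246
0.5 96 [-0.0125 -0.0098 -0.007 ] [-0.0663 -0.0638 -0.0608] 0.0247
0.52 93 [-0.0109 -0.0074 -0.0045] [-0.0684 -0.0647 -0.0622] 0.0247
0.54 50 [-0.0075 -0.006  -0.0043] [-0.0671 -0.0657 -0.0644] 0.0243
0.56 46 [-0.005  -0.0035 -0.0017] [-0.068  -0.0667 -0.0654] 0.0245
0.58 102 [-0.0049  0.0019  0.0091] [-0.0784 -0.0701 -0.065 ] 0.0243
0.6 62 [0.0048 0.0083 0.0112] [-0.0792 -0.0778 -0.0738] 0.0249
0.62 9 [-0.0008  0.0004  0.0015] [-0.0698 -0.0679 -0.0671] 0.0249
```

View pics/w1.png

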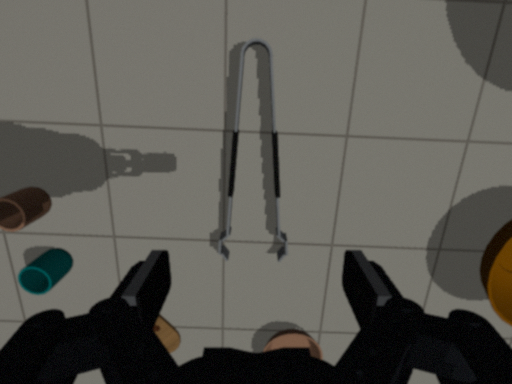

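The wrist view shows the tongs between the fingers: bow (257,42), sleeves (233,163) and (276,163), jaws (224,240) and (281,243). The centre line is about 3 mm off in y and 0.8° in yaw, so I'll correct both on the way down.

>>> play_rows(
  motion=[
    [-0.001,-0.003,0.04,0.8],
    [-0.001,-0.003,0.08,0.8],
    [-0.001,-0.003,0.12,0.8],
    [-0.001,-0.003,0.16,0.8],
    [-0.001,-0.003,0.19,0.8],
  ],
)

```text
time: 4.22
tool_pos: [0.4842, -0.0375, 0.0386]
orientation: [[-1.0, -0.019, -0.002], [-0.019, 1.0, 0.0], [0.002, 0.0, -1.0]]
contact_force: [-0.2, 0.3, -1.3]
gripper_width: 0.0849
finger_force: 0.0
```

>>> play_rows(
  motion=[
    [0,0,0.01,0],
    [0,0,0.02,0],
    [0,0,0.028,0],
    [0,0,0.033,0],
    [0,0,0.036,0],
  ],
)

```text
time: 4.63
tool_pos: [0.4863, -0.0376, 0.0058]
orientation: [[-1.0, -0.022, 0.001], [-0.022, 1.0, -0.0], [-0.001, -0.0, -1.0]]
contact_force: [-0.2, -0.1, 0.8]
gripper_width: 0.0848
finger_force: 0.0
```

>>> play_rows(
  motion=[
    [0,0,0.001,0],
    [0,0,0.001,0],
    [0,0,0.001,0],
    [0,0,0.001,0],
    [0,0,0.001,0],
  ],
  grip=0.05,
)

```text
time: 5.05
tool_pos: [0.4866, -0.0376, 0.0056]
orientation: [[-1.0, -0.022, 0.002], [-0.022, 1.0, -0.0], [-0.002, -0.0, -1.0]]
contact_force: [-1.7, 1.1, 12.1]
gripper_width: 0.0502
finger_force: 14.3
```

>>> play_rows(
  motion=[
    [0,0,0,0],
    [0,0,0,0],
    [0,0,0,0],
    [0,0,0,0],
    [0,0,0,0],
  ],
)

```text
time: 5.47
tool_pos: [0.4866, -0.0376, 0.0057]
orientation: [[-1.0, -0.022, 0.002], [-0.022, 1.0, -0.0], [-0.002, -0.0, -1.0]]
contact_force: [-1.7, 1.3, 11.8]
gripper_width: 0.05
finger_force: 14.3
```

>>> play_rows(
  motion=[
    [0,0,-0.005,0],
    [0,0,-0.02,0],
    [0,0,-0.045,0],
    [0,0,-0.075,0],
    [0,0,-0.1,0],
  ],
)

```text
time: 5.88
tool_pos: [0.4855, -0.0376, 0.1065]
orientation: [[-1.0, -0.022, 0.001], [-0.022, 1.0, -0.0], [-0.001, -0.0, -1.0]]
contact_force: [0.8, 0.3, -0.5]
gripper_width: 0.0502
finger_force: 10.9
```

>>> play_rows(
  motion=[
    [0,0,0,0],
    [0.004,-0.02,-0.005,2],
    [0.009,-0.05,-0.01,6],
    [0.014,-0.085,-0.01,12],
    [0.019,-0.12,-0.01,18],
  ],
)

```text
time: 6.3
tool_pos: [0.4689, -0.159, 0.1148]
orientation: [[-0.957, 0.292, 0.001], [0.292, 0.957, -0.0], [-0.001, 0.0, -1.0]]
contact_force: [1.2, -0.5, -0.4]
gripper_width: 0.0502
finger_force: 10.9
```

```bash
cat > look.py <<'E'
from h import *
import sys
s=arm.state(); R=s['orientation']; P=imaging.camera_params('wrist')
print(s['time'],s['tool_pos'],'tongs yaw',np.degrees(np.arctan2(-R[1,0],-R[0,0])),s['contact_force'],s['gripper_width'],s['finger_force'])
p,d=imaging.capture('wrist'); cv2.imwrite(sys.argv[1],p[:,:,::-1]); np.save('pics/last_d.npy',d)
q=cloud('wrist',np.ones_like(d,bool),d,P)
T=(q-s['tool_pos'])@R; T[:,0]*=-1   # tongs frame: +x to jaws, y, z down from TCP
k=T[(abs(T[:,2])<.06)&(T[:,0]>-.16)&(T[:,0]<.17)&(abs(T[:,1])<.06)]
for x in np.arange(-.14,.15,.02):
    j=k[abs(k[:,0]-x)<.006]
    if len(j)>3: 
        a=j[j[:,1]>0];b=j[j[:,1]<=0]
        print(round(x,2),len(j),*[np.round([t[:,1].min(),np.median(t[:,1]),t[:,1].max(),np.percentile(t[:,2],10)],4) for t in (a,b) if len(t)])
for r in imaging.cut_out('wrist','beaker')[:3]:
    m=cloud('wrist',r['mask'],d,P); 
    if len(m)==0: continue
    t=m[m[:,2]>np.percentile(m[:,2],98)-.006]
    from scipy.optimize import least_squares
    f=least_squares(lambda a:np.hypot(t[:,0]-a[0],t[:,1]-a[1])-.020,t[:,:2].mean(0),loss='soft_l1',f_scale=.002)
    v=np.nonzero(r['mask']); print('beaker',round(r['p'],2),np.round(r['xy']),p[v].mean(0).round(),len(t),np.round(f.x,4),np.round(np.percentile(m[:,2],[2,98]),3))
E
python3 look.py pics/w2.png
```

```text
6.3 [ 0.46892495 -0.15904274  0.11475746] tongs yaw -16.952499790855367 [ 1.21975142 -0.52096984 -0.42551527] 0.050173213063809965 10.869757460604887
-0.12 88 [ 0.0133  0.0135  0.0137 -0.0087] [-0.0151 -0.0148 -0.0147 -0.0081]
-0.1 946 [ 0.0138  0.0146  0.0174 -0.0176] [-0.0189 -0.0161 -0.0153 -0.0176]
-0.08 813 [ 0.0148  0.0156  0.0183 -0.0178] [-0.0197 -0.0171 -0.0163 -0.0177]
-0.06 736 [ 0.0158  0.0166  0.0193 -0.0181] [-0.021  -0.0183 -0.0173 -0.0181]
-0.04 879 [ 0.0162  0.0176  0.0226 -0.0186] [-0.0237 -0.0192 -0.0177 -0.0188]
-0.02 996 [ 0.0168  0.0198  0.0521 -0.0522] [-0.0536 -0.0214 -0.0184 -0.0507]
0.0 3365 [ 0.0178  0.0376  0.055  -0.0595] [-0.0563 -0.0394 -0.0195 -0.0594]
0.02 664 [ 0.0188  0.0209  0.0251 -0.0197] [-0.0268 -0.0226 -0.0205 -0.0196]
0.04 387 [ 0.0198  0.022   0.0259 -0.0199] [-0.0275 -0.0241 -0.0216 -0.0198]
0.06 52 [ 0.0217  0.022   0.0222 -0.0061] [-0.0243 -0.0239 -0.0236 -0.0055]
beaker 0.57 [132. 296.] [84. 77. 70.] 13 [ 0.5453 -0.3201] [0.002 0.053]
beaker 0.55 [152. 376.] [ 4. 38. 38.] 17 [ 0.6377 -0.3048] [0.026 0.038]
```

View pics/w2.png

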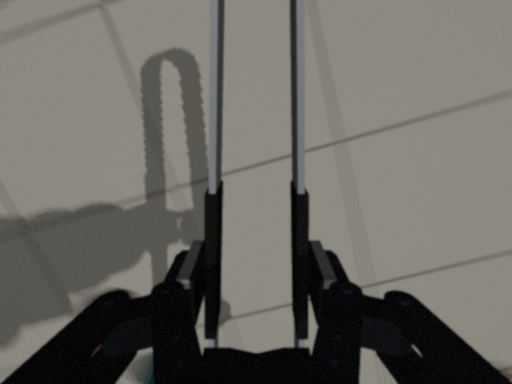

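The tongs sit square in the fingers, with the sleeves at (213,260) and (300,260) and only about 1° of pitch. Next I'll move above the beaker.

>>> play_rows(
  motion=[
    [-0.004,-0.027,0,3.5],
    [-0.009,-0.055,0,7],
    [-0.014,-0.085,0,11],
    [-0.017,-0.106,0,13.5],
    [-0.017,-0.106,0,13.5],
  ],
)

```text
time: 6.82
tool_pos: [0.4543, -0.2674, 0.1142]
orientation: [[-0.861, 0.508, -0.0], [0.508, 0.861, -0.001], [-0.0, -0.001, -1.0]]
contact_force: [0.4, 0.1, -1.9]
gripper_width: 0.0502
finger_force: 10.9
```

>>> play_rows(
  motion=[
    [0,0,0.01,0],
    [0,0,0.02,0],
    [0,0,0.03,0],
    [0,0,0.03,0],
    [0,0,0.03,0],
  ],
)

```text
time: 7.23
tool_pos: [0.4544, -0.2633, 0.0834]
orientation: [[-0.865, 0.502, -0.002], [0.502, 0.865, 0.001], [0.002, 0.0, -1.0]]
contact_force: [0.3, 0.6, -1.0]
gripper_width: 0.05
finger_force: 10.9
```

```bash
cat > look2.py <<'E'
from h import *
import sys
s=arm.state(); R=s['orientation']
print(s['time'],s['tool_pos'],'tongs yaw',np.degrees(np.arctan2(-R[1,0],-R[0,0])),s['contact_force'],s['gripper_width'],s['finger_force'])
J=s['tool_pos']-.11*R[:,0]; print('jaws expected',J)
o=[]
for c in ['top','side']:
    p,d=imaging.capture(c); np.save(f'pics/{c}_d2.npy',d)
    for r in imaging.mark_of(c,'tongs_jaws')[:1]: print(c,'jaws',round(r['p'],2),np.round(r['xy']),np.round(onz(c,r['xy'],J[2]+.008),4))
    P=imaging.camera_params(c); h=np.linalg.inv(P['extrinsics'])@np.append(J,1); u,v=int(h[0]/h[2]*P['fx']+P['cx']),int(h[1]/h[2]*P['fy']+P['cy'])
    g=50; u0=max(0,min(512-2*g,u-g)); v0=max(0,min(384-2*g,v-g)); print(c,'crop origin',u0,v0)
    o.append(cv2.resize(p[v0:v0+2*g,u0:u0+2*g],(400,400),interpolation=cv2.INTER_CUBIC))
    q=cloud(c,np.ones_like(d,bool),d); rel=(q-s['tool_pos'])@R; rel[:,0]*=-1
    k=rel[(rel[:,0]>.085)&(rel[:,0]<.14)&(abs(rel[:,1])<.05)&(abs(rel[:,2]+.005)<.02)]
    if len(k)>3: print(' steel-ish',len(k),np.round(np.percentile(k,[5,95],axis=0),4).tolist())
    k=rel[(rel[:,0]>.07)&(rel[:,0]<.15)&(abs(rel[:,1])<.04)&(q[:,2]<.058)&(q[:,2]>.040)]
    if len(k)>3: print(' beaker top in tongs frame',len(k),np.round(np.percentile(k,[3,50,97],axis=0),4).tolist())
cv2.imwrite(sys.argv[1],cv2.convertScaleAbs(np.hstack(o)[:,:,::-1],alpha=1.6))
E
python3 look2.py pics/v1.png
```

```text
7.2333 [ 0.45439938 -0.26331396  0.083389  ] tongs yaw -30.163341410054755 [ 0.33884619  0.597864   -0.98709877] 0.0500066053830785 10.870900755689945
jaws expected [ 0.54950482 -0.31858522  0.08318117]
top crop origin 300 129
side jaws 0.4 [242. 245.] [ 0.4546 -0.2867  0.0912]
side crop origin 226 200
 steel-ish 217 [[0.0878, -0.0412, -0.0207], [0.1305, 0.0325, 0.0033]]
 beaker top in tongs frame 76 [[0.0964, -0.025, 0.0287], [0.1168, -0.0159, 0.034], [0.1316, 0.0167, 0.0424]]
```

View pics/v1.png

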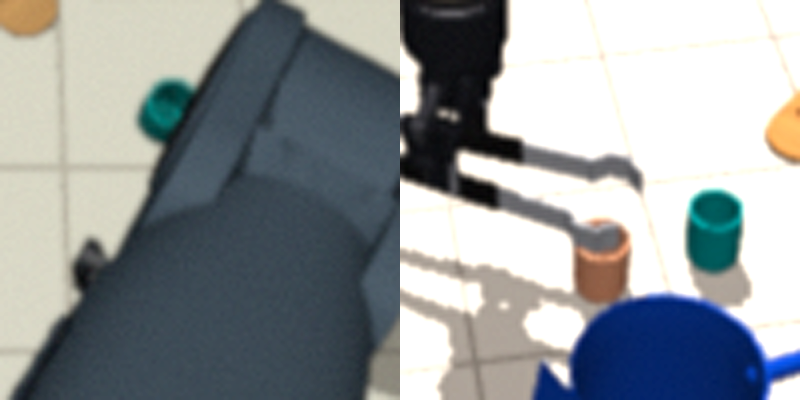

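The side crop shows the jaws straddling the buff beaker (600,265), with the turquoise one clear at (713,230). I'll nudge 3 mm forward and 2 mm sideways, then go down.

>>> play_rows(
  motion=[
    [-0.003,-0.002,0,0],
    [-0.003,-0.002,0.01,0],
    [-0.003,-0.002,0.025,0],
    [-0.003,-0.002,0.04,0],
    [-0.003,-0.002,0.048,0],
  ],
)

```text
time: 7.85
tool_pos: [0.4557, -0.2673, 0.0343]
orientation: [[-0.864, 0.504, -0.001], [0.504, 0.864, 0.001], [0.002, 0.0, -1.0]]
contact_force: [-0.6, 0.4, -1.4]
gripper_width: 0.0496
finger_force: 10.9
```

>>> play_rows(
  motion=[
    [0,0,0.006,0],
    [0,0,0.012,0],
    [0,0,0.018,0],
    [0,0,0.018,0],
    [0,0,0.018,0],
  ],
)

```text
time: 8.27
tool_pos: [0.4565, -0.2676, 0.0183]
orientation: [[-0.864, 0.504, -0.0], [0.504, 0.864, 0.0], [0.0, 0.0, -1.0]]
contact_force: [0.8, 0.4, -1.3]
gripper_width: 0.0502
finger_force: 10.9
```

```bash
python3 look2.py pics/v2.png
```

```text
8.2667 [ 0.45647664 -0.26762893  0.01833655] tongs yaw -30.24243469705415 [ 0.81801054  0.43597301 -1.29539807] 0.05020703731177375 10.873725807177834
jaws expected [ 0.55150586 -0.32303152  0.01832837]
top jaws 0.17 [416. 189.] [ 0.5335 -0.5369  0.0263]
top crop origin 297 133
 steel-ish 8 [[0.0917, 0.0456, 0.0128], [0.134, 0.0494, 0.0148]]
side jaws 0.79 [276. 265.] [ 0.5488 -0.3235  0.0263]
side crop origin 226 216
 steel-ish 276 [[0.0907, -0.0403, -0.0225], [0.1288, 0.0271, 0.0035]]
 beaker top in tongs frame 109 [[0.0892, -0.0228, -0.0355], [0.1081, -0.0062, -0.03], [0.1279, 0.0201, -0.0221]]
```

View pics/v2.png

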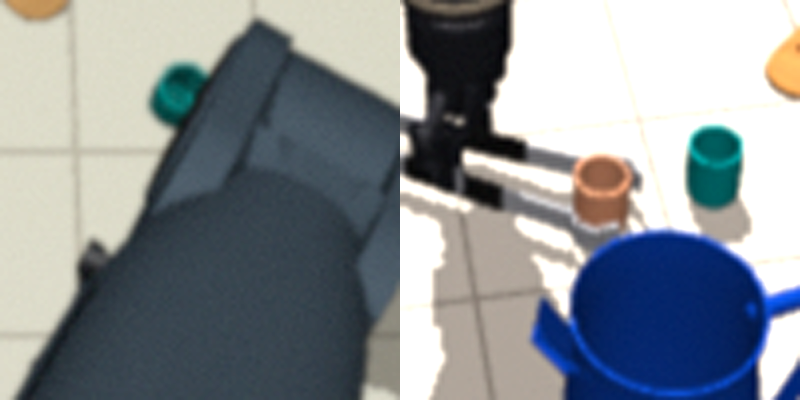

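The beaker is now centred between the jaws, in the side crop at (602,190). I'll lower a little more and close gradually.

>>> play_rows(
  motion=[
    [0,0,0.002,0],
    [0,0,0.002,0],
    [0,0,0.002,0],
    [0,0,0.002,0],
    [0,0,0.002,0],
  ],
  grip=0.042,
)

```text
time: 8.88
tool_pos: [0.4565, -0.2676, 0.0163]
orientation: [[-0.864, 0.504, -0.0], [0.504, 0.864, 0.0], [0.0, 0.0, -1.0]]
contact_force: [1.0, 0.4, -1.4]
gripper_width: 0.0424
finger_force: 12.4
```

>>> play_rows(
  motion=[
    [0,0,0,0],
    [0,0,0,0],
    [0,0,0,0],
    [0,0,0,0],
    [0,0,0,0],
  ],
  grip=0.037,
)

```text
time: 9.3
tool_pos: [0.4565, -0.2676, 0.0163]
orientation: [[-0.864, 0.504, -0.0], [0.504, 0.864, 0.0], [0.0, 0.0, -1.0]]
contact_force: [1.1, 0.2, -0.9]
gripper_width: 0.0374
finger_force: 16.3
```

>>> play_rows(
  motion=[
    [0,0,0,0],
    [0,0,0,0],
    [0,0,0,0],
    [0,0,0,0],
    [0,0,0,0],
  ],
  grip=0.0355,
)

```text
time: 9.72
tool_pos: [0.4565, -0.2676, 0.0163]
orientation: [[-0.864, 0.504, 0.0], [0.504, 0.864, -0.0], [-0.0, 0.0, -1.0]]
contact_force: [-0.8, 0.2, -0.5]
gripper_width: 0.0364
finger_force: 39.0
```

39 N is inside the advised 25–50 N, so I'll lift.

>>> play_rows(
  motion=[
    [0,0,-0.003,0],
    [0,0,-0.01,0],
    [0,0,-0.02,0],
    [0,0,-0.035,0],
    [0,0,-0.05,0],
  ],
)

```text
time: 10.13
tool_pos: [0.4563, -0.2676, 0.0676]
orientation: [[-0.864, 0.504, -0.0], [0.504, 0.864, -0.0], [0.0, -0.0, -1.0]]
contact_force: [0.7, -0.3, -1.6]
gripper_width: 0.0366
finger_force: 38.8
```

>>> play_rows(
  motion=[
    [0,0,-0.025,0],
    [0,0,-0.055,0],
    [0,0,-0.085,0],
    [0,0,-0.105,0],
    [0,0,-0.115,0],
  ],
)

```text
time: 10.55
tool_pos: [0.4574, -0.2682, 0.1852]
orientation: [[-0.864, 0.504, 0.004], [0.504, 0.864, -0.002], [-0.004, -0.0, -1.0]]
contact_force: [0.5, -1.0, -1.4]
gripper_width: 0.0363
finger_force: 38.8
```

```bash
python3 look2.py pics/v3.png
```

```text
10.55 [ 0.45735131 -0.2681834   0.18515026] tongs yaw -30.245901776854097 [ 0.49432519 -1.04846843 -1.40740278] 0.03634165095995318 38.81833791732788
jaws expected [ 0.55237628 -0.32359122  0.18562856]
top crop origin 310 119
side jaws 0.97 [273. 226.] [ 0.5367 -0.3291  0.1936]
side crop origin 228 176
 steel-ish 262 [[0.0907, -0.0291, -0.0228], [0.1302, 0.0147, 0.0079]]
```

View pics/v3.png

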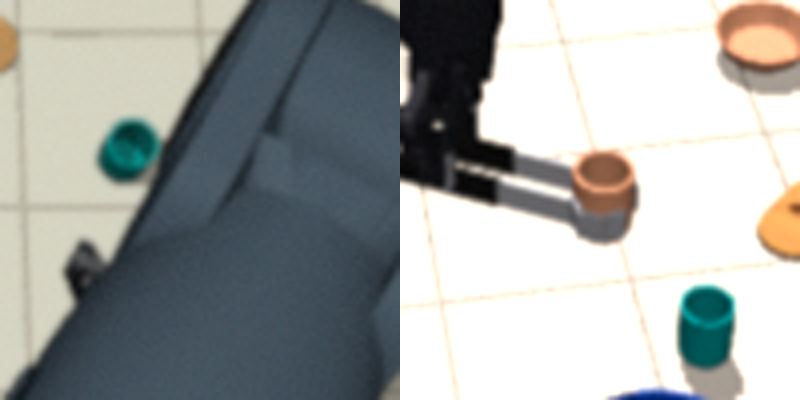

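The beaker is off the tiles and upright in the jaws (side crop, 603,195). I'll carry it to the small bowl in four smooth legs.

>>> play_rows(
  motion=[
    [0.004,0.008,0,-1],
    [0.012,0.025,0,-3],
    [0.025,0.052,0,-6],
    [0.042,0.087,0,-10],
    [0.061,0.123,0,-15],
  ],
)

```text
time: 11.17
tool_pos: [0.4648, -0.129, 0.1799]
orientation: [[-0.965, 0.261, -0.002], [0.261, 0.965, 0.001], [0.002, 0.0, -1.0]]
contact_force: [1.2, 0.1, -1.5]
gripper_width: 0.0364
finger_force: 38.8
```

>>> play_rows(
  motion=[
    [0.006,0.028,0,-3],
    [0.011,0.055,0,-6],
    [0.016,0.081,0,-9],
    [0.022,0.108,0,-12],
    [0.027,0.135,0,-15],
  ],
)

```text
time: 11.58
tool_pos: [0.4739, 0.0086, 0.1801]
orientation: [[-1.0, 0.0, -0.002], [0.0, 1.0, 0.0], [0.002, 0.0, -1.0]]
contact_force: [1.6, -0.6, -1.7]
gripper_width: 0.036
finger_force: 38.9
```

>>> play_rows(
  motion=[
    [-0.002,0.027,0,-3],
    [-0.004,0.055,0,-6],
    [-0.005,0.082,0,-9],
    [-0.007,0.11,0,-12],
    [-0.009,0.137,0,-15],
  ],
)

```text
time: 12.0
tool_pos: [0.4834, 0.1454, 0.18]
orientation: [[-0.966, -0.258, -0.002], [-0.258, 0.966, -0.001], [0.002, 0.0, -1.0]]
contact_force: [0.4, -0.6, -1.7]
gripper_width: 0.0363
finger_force: 38.9
```

>>> play_rows(
  motion=[
    [-0.012,0.035,0,-5],
    [-0.024,0.072,0,-9],
    [-0.034,0.1,0,-12],
    [-0.04,0.12,0,-14],
    [-0.044,0.13,0,-15],
  ],
)

```text
time: 12.42
tool_pos: [0.4927, 0.2832, 0.1796]
orientation: [[-0.866, -0.501, -0.002], [-0.501, 0.866, -0.001], [0.002, 0.001, -1.0]]
contact_force: [-0.3, 0.3, -2.2]
gripper_width: 0.0363
finger_force: 38.8
```

```bash
cat >> look2.py <<'E'
d=np.load('pics/side_d2.npy');q=cloud('side',np.ones_like(d,bool),d)
from scipy.optimize import least_squares
def fit(c,rr,z0,z1,r0,q=q):
    k=q[(np.hypot(*(q[:,:2]-c).T)<rr)&(q[:,2]>z0)&(q[:,2]<z1)]
    if len(k)<6: return print('few',len(k))
    f=least_squares(lambda a:np.hypot(k[:,0]-a[0],k[:,1]-a[1])-r0,c,loss='soft_l1',f_scale=.003); print(len(k),f.x)
fit((.59,.333),.11,.058,.072,.087)
k=q[(np.hypot(*(q[:,:2]-J[:2]).T)<.035)&(q[:,2]>.12)&(q[:,2]<.25)]; print('held z',np.percentile(k[:,2],[1,50,99]),'xy',np.percentile(k[:,:2],[3,97],axis=0))
fit(J[:2],.035,np.percentile(k[:,2],99)-.008,.3,.020)
E
python3 look2.py pics/v4.png
```

```text
12.4167 [0.49271278 0.28320747 0.17964078] tongs yaw 30.055735534640046 [-0.33530627  0.3169746  -2.22852844] 0.03627284513892631 38.767603039741516
jaws expected [0.58792175 0.33829995 0.17937662]
top crop origin 75 107
side jaws 0.56 [254. 107.] [0.5848 0.3285 0.1874]
side crop origin 204 57
 steel-ish 103 [[0.0859, -0.03, -0.0232], [0.1204, 0.0163, 0.0087]]
172 [0.58775738 0.33022604]
held z [0.16212593 0.19526124 0.21430919] xy [[0.55814485 0.30661511]
 [0.60550784 0.3547292 ]]
44 [0.58600069 0.33120471]
```

View pics/v4.png

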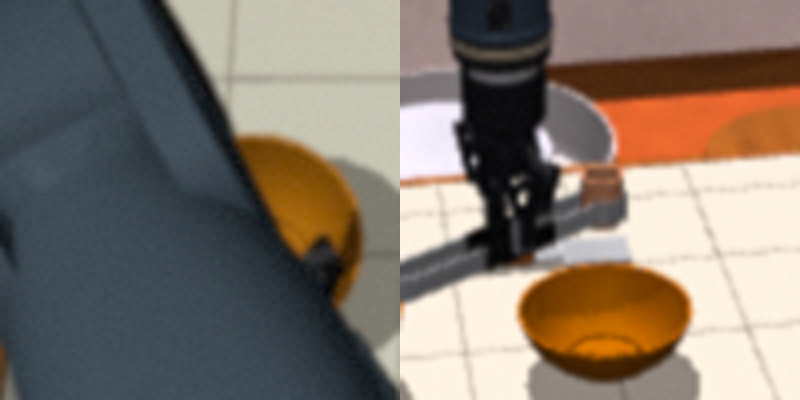

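The beaker is upright over the bowl, in the side crop at (603,195) above the bowl at (605,315), within a few mm of centre. One small trim, then hold still.

>>> play_rows(
  motion=[
    [0,-0.001,0.003,0],
    [-0.001,-0.002,0.006,0],
    [-0.001,-0.003,0.008,0],
    [-0.001,-0.003,0.008,0],
    [-0.001,-0.003,0.008,0],
  ],
)

```text
time: 13.03
tool_pos: [0.4965, 0.278, 0.1732]
orientation: [[-0.869, -0.496, -0.0], [-0.496, 0.869, -0.0], [0.0, -0.0, -1.0]]
contact_force: [0.1, 0.0, -3.1]
gripper_width: 0.0363
finger_force: 38.8
```

>>> play_rows(
  motion=[
    [0,0,0,0],
    [0,0,0,0],
    [0,0,0,0],
    [0,0,0,0],
    [0,0,0,0],
  ],
)

```text
time: 13.45
tool_pos: [0.4965, 0.2785, 0.1734]
orientation: [[-0.868, -0.496, 0.0], [-0.496, 0.868, 0.0], [-0.0, 0.0, -1.0]]
contact_force: [-0.1, 0.5, -1.5]
gripper_width: 0.0367
finger_force: 38.8
```

>>> play_rows(
  motion=[
    [0,0,0,0],
    [0,0,0,0],
    [0,0,0,0],
    [0,0,0,0],
    [0,0,0,0],
  ],
)

```text
time: 13.87
tool_pos: [0.4965, 0.2785, 0.1733]
orientation: [[-0.868, -0.496, -0.0], [-0.496, 0.868, -0.0], [0.0, 0.0, -1.0]]
contact_force: [0.5, -0.2, -2.0]
gripper_width: 0.0363
finger_force: 38.8
```

```bash
python3 look2.py pics/v5.png; python3 -c "
from h import *; print(abs(arm.state()['qvel']).max()); print(arm.close_job())"
```

```text
13.8667 [0.49651932 0.27849094 0.17329228] tongs yaw 29.756954229711113 [ 0.54236019 -0.24516811 -1.99525628] 0.03625243629920079 38.77090930938721
jaws expected [0.59201456 0.33308634 0.17328788]
top jaws 0.49 [ 74. 190.] [0.4931 0.4742 0.1813]
top crop origin 78 106
side jaws 0.79 [254. 111.] [0.5809 0.3058 0.1813]
side crop origin 205 59
 steel-ish 108 [[0.0867, -0.0285, -0.0225], [0.1214, 0.016, 0.0068]]
169 [0.58749546 0.33042278]
held z [0.15666866 0.18925026 0.20991821] xy [[0.56230604 0.30326991]
 [0.60968832 0.34914543]]
35 [0.58979965 0.3284244 ]
0.0021649961785806565
the job is handed in; nothing more can be done
None
```

The bisque beaker is held still in the tongs over the middle of the small ochre bowl, within about 3 mm of centre and with its foot about 92 mm above the rim, and the job was handed in at about 14 s.

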